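# Set and lock the drying timer in the clay class

## Task

Set the drying timer for the clay heads to four: roll its ridged thumbwheel up, ridge by ridge, until the face with four dots is uppermost. Then slide the hood fully home over the wheel, take the flat key from its stand, turn the slotted lock with it a quarter turn clockwise until it seats, and put the key back down in the stand; leave the bottle, the shaker and the clay head alone.

Things in the scene. Friction and masses are not known exactly. Their poses are not given: they have to be found in the camera images.
- timer: drying timer: fixed grey steel box 190 (x) x 290 (y) x 85 mm high on the table; origin at the centre of its underside, z up, x away from the robot within 18 degrees. Its flat deck is at z = 85 mm. In its frame the wheel stands in a deck slot at (0, -85), the lock at (0, +45); the hood slides along y on the deck
- wheel_axis (a point): fixed centre of the black thumbwheel, 65 mm above the table (20 mm below the deck top); axes as the timer, axle along y. The wheel is 32 mm wide: a drum of radius 38 mm with 8 radial ridges, 6 mm thick, reaching out to radius 60 mm, one every 45 degrees. Only its top stands out of the deck. On the drum between the ridges are 8 faces with 1 to 8 white dots, in order
- wheel (a joint): thumbwheel angle in rad: 0 with the one-dot face up, 0.785 per click, so two dots 0.785, three dots 1.571, four dots 2.356, five dots 3.142; grows (rolls up) when the wheel's top moves towards the timer's +x, away from the robot. Stops at -0.35 and 5.85. The next higher face lies on the robot's side. Starts at one, two or three dots
- hood (a joint): travel of the hood in m: 0 parked (over the lock, wheel bare), 0.100 fully home against its stop (wheel covered, lock bare); grows towards the timer's -y; about 2 N of friction, stays where left. Starts at 0 to 0.015
- hood_grip (a point): centre of the top of the hood's grip rib (moves with the hood, axes as the timer), 164 mm above the table. The hood is a white tunnel 148 (x) x 134 (y) mm, open at both y ends, its flat top 136 mm above the table; across the middle of its top stands the rib, 60 (x) x 12 (y) mm, 28 mm tall
- lock_slot (a point): centre of the floor of the lock's slot, 91 mm above the table; turns with the lock, z up, y along the slot to the tongue. Steel head 28 mm in radius, top 105 mm above the table; its slot is straight, 8 mm wide, 14 mm deep, 50 mm long, open at both ends. A flat tongue 40 mm wide reaches 74 mm from the axis, close over the deck. Bare, 31 mm clear of the hood, only when the hood is home
- lock (a joint): lock angle in rad: 0 open (tongue and slot along the timer's y, tongue to +y), 1.571 seated against its stop (tongue to +x, behind the hood's far wall); grows clockwise seen from above; friction about 0.1 N m, stays where left. Starts at 0 to 0.2
- stand: fixed wooden block 100 (x) x 80 (y) x 75 mm high, origin at the centre of its underside; in its top a slot 44 mm (x) x 10 mm (y), 68 mm deep, with a 2 mm chamfer
- key: flat key, about 100 g, 158 mm long, upright in the stand. Origin at the centre of the underside of its guard, which rests on the stand's top; z up, x along the blade's width. Below the origin a steel blade 36 (x) x 4 (y) mm, 60 mm long; above it a guard 56 x 26 x 8 mm, then a wooden handle 34 (x) x 22 (y) mm from 8 to 98 mm up, to be pinched across its 22 mm
- key_tip (a point): centre of the end of the key's blade, 60 mm below the key's origin
- bottle: water bottle, 66 mm across, 200 mm high, origin under its centre; leave alone
- shaker: white shaker with black cap, 94 mm across, 177 mm high, origin under its centre; leave alone
- clay_head: clay head on a plywood board 110 x 110 mm, 150 mm high, origin under its centre; leave alone
- wheel_top (a point): fixed point on the drum straight above the axle, 103 mm above the table: the face here is the set number. The wheel clicks: it rests with a face here and a ridge 22.5 degrees to either side (23 mm nearer, 23 mm farther). About 5 N at a ridge rolls it on; past half way to the next click (45 degrees, some 43 mm at the ridges) it settles there by itself. It can also be rolled back
Mind the look-alikes: they are no part of the job. There is more than one size of the key; the job needs the smallest.

How it is judged:
On the way, in this order (a step that is already met when the one before it is completed fails the run):
1. the wheel rests with four dots up, the hood not yet over it (value of joint wheel between 2.2 and 2.51 rad and value of joint hood below 0.05 m), for 0.3 s.
2. the hood is fully home over the wheel (value of joint hood above 0.095 m), for 0.2 s.
3. the key's blade stands in the slot of the still open lock (distance between key_tip and lock_slot below 0.013 m and value of joint lock below 0.6 rad), for 0.1 s.
4. the lock is seated, with the key still in its slot (distance between key_tip and lock_slot below 0.015 m and value of joint lock above 1.45 rad), for 0.1 s.
At the end, for the whole second after the job is handed in: four dots up (wheel 2.356 within 0.15 rad), hood home (over 0.095 of 0.100 m), lock seated (over 1.45 rad), and the key at rest upright (within 0.1 rad) in the stand's slot, its guard within 4 mm of the stand's top (value of joint wheel between 2.2 and 2.51 rad and value of joint hood above 0.095 m and value of joint lock above 1.45 rad and z of key in the frame of stand between 0.07 and 0.079 m and horizontal distance between key and stand below 0.01 m and angle between key's own z axis and vertical below 0.1 rad and linear speed of key below 0.02 m/s); the robot touches nothing.
It fails at once if the bottle was moved by more than 25 mm or tipped (distance of bottle from where it was at the start of the episode above 0.025 m or angle between bottle's own z axis and vertical above 0.3 rad).
It fails at once if the shaker was moved by more than 25 mm or tipped (distance of shaker from where it was at the start of the episode above 0.025 m or angle between shaker's own z axis and vertical above 0.3 rad).
It fails at once if the clay head was moved by more than 25 mm or tipped (distance of clay_head from where it was at the start of the episode above 0.025 m or angle between clay_head's own z axis and vertical above 0.3 rad).
It also fails if it takes over 72 s, if anything falls off the work surface, if the arm or the gripper's body presses on something with over 40 N, if the wrist force passes 120 N, or if a joint passes its speed limit or range.

## Robot

A 6-joint arm with a two-finger parallel gripper is mounted at the origin on the work surface. World frame = base frame: x ahead of the robot, y to its left, z up, the work surface at z = 0. Lengths are in m, angles in rad, forces in N, time in s.
With the tool pointing down it reaches from about 0.275 to 1 m from the base axis. Payload 8.4 kg.
Tool frame: the origin (TCP) lies on the centre line of the jaws, within the pads' length; the fingertips stand 17 mm ahead of it and the grasp point (between the pads) lies 2 mm behind it (bot.tcp_to_tips is the z of the fingertips in the tool frame, in m); z points along the fingers, y is the line along which they close (so a half turn about z gives the same grasp; the last joint's range is limited). The gripper opens to 85 mm and grips with 20 to 120 N. Pads are 22 mm wide; open, the fingers measure 114 mm over their backs; the gripper's body (76 mm by 85 mm) begins 54 mm behind the grasp point. The pads swing forward as they close: fully open they stand 13 mm farther back than shut.
Start: joints at [-1.111, 0.353, 1.633, -0, 1.155, -0.002], TCP at [0.278, -0.56, 0.248] pointing down, gripper open.
Joint ranges: [-2.63, 2.63], [-0.92, 2.1], [0.06, 2.66], [-1.3, 4.44], [0, 2.69], [-3.02, 3.02]. Speed limits (rad/s): [2.22, 2.22, 2.79, 3.14, 3.14, 3.14].

## Interface

Orientations are given as a unit quaternion [x, y, z, w].
In Python, from workcell import bot, hand, kinematics, get_obs, vision, hand_in gives the robot as it stands. The module is installed in compiled form; this text tells all that it offers. Calls block until the motion is done:
- bot.reach(position, orientation): joint-space move of the TCP to a pose.
- bot.servo_line(position, ori=None, velocity=0.15): straight line of the TCP; ori=None keeps the orientation; velocity is the mean speed in m/s.
- bot.goto_joints(angles): joint-space move.
- hand.move_gripper(opening, strength=None): finger opening in m; strength is the grip in N (None keeps the last); returns when the fingers have stopped.
- bot.dwell(seconds).
- kinematics.solve_ik(position, orientation): joint angles nearest the present ones, or None.
- get_obs(): the state.
- vision.read_camera(name): name is "side" or "top"; returns a dict with "frame" (400x640x3 uint8, red, green, blue), "intrinsics" (3x3 intrinsics, pixels), "view" (4x4, takes a point from world to camera coordinates). Camera axes: x right, y down, z forward; pixel columns grow to the right and rows downward; lengths in m; the calibration is good to about 2 mm. A picture is of the moment at which its call begins. There is no depth.
A pose or a line that the arm cannot do raises bot.IKError and nothing moves.
- hand_in(): hands the job in; it is judged then, once.
The state is a dict: "time_s": time; "joint_pos": joint angles; "joint_vel": joint speeds; "joint_efforts": joint torques, N m; "position": TCP position; "orientation": TCP orientation; "wrist_force": force on the tool from outside, world axes, zero at the start; "ft_torque": the same for the moment, N m; "gripper_width": finger opening in m; "grip_force": force on a finger pad.
Only numpy, scipy, OpenCV 4.12 (cv2) and the standard library are available. Lean on these libraries where they do the work, as an engineer would, in place of code of your own. Each camera call takes 0.05 s, during which the arm holds its last target. There are 200 camera calls.

## Working session

There is one attempt and no reset: what is moved stays moved. The work goes in short steps, each a Python script; the robot and the scene stay as the last script left them, time stands still between calls to the robot, and variables do not carry over. Pictures are saved under pics/ and viewed, at most 10 in all, crops included, and the job is handed in when it is done.

```bash
mkdir -p pics; ls
python3 - <<'E'
from workcell import vision,get_obs
import cv2,numpy as np
for n in("side","top"):
    c=vision.read_camera(n); cv2.imwrite(f"pics/{n}0.png",c["frame"][:,:,::-1]); print(n,c["intrinsics"].tolist(),np.round(c["view"],4).tolist())
    np.savez(f"{n}.npz",K=c["intrinsics"],V=c["view"])
print(get_obs())
E
```

```text
pics
side [[519.860035682588, 0.0, 316.380235196202], [0.0, 519.860035682588, 200.068194955764], [0.0, 0.0, 1.0]] [[-0.8311, -0.556, -0.0061, 0.4012], [-0.2792, 0.4268, -0.8602, 0.2554], [0.4809, -0.7132, -0.51, 1.2285], [0.0, 0.0, 0.0, 1.0]]
top [[520.8533704861615, 0.0, 316.84057148390684], [0.0, 520.8533704861615, 205.51151296800143], [0.0, 0.0, 1.0]] [[0.0199, -0.9998, 0.0079, -0.0339], [-0.9898, -0.0208, -0.1407, 0.5132], [0.1409, -0.005, -0.99, 1.4701], [0.0, 0.0, 0.0, 1.0]]
{'time_s': 0.1, 'joint_pos': array([-1.11139824e+00,  3.53612325e-01,  1.63408671e+00,  1.45868882e-05,
        1.15518796e+00, -2.35514299e-03]), 'joint_vel': array([-0.00073297, -0.00224071, -0.00253913, -0.00267477,  0.00014304,
       -0.00202239]), 'joint_efforts': array([ 1.27987814e-04, -6.06359267e+01, -3.42820644e+01, -1.13520130e-04,
        3.94924369e-03, -1.48048775e-05]), 'position': array([ 0.27829199, -0.55915506,  0.24760433]), 'orientation': array([ 9.73466644e-01,  2.28828046e-01, -1.40110562e-04, -6.31853721e-04]), 'wrist_force': array([-0.13324175,  0.29449199,  0.32113223]), 'ft_torque': array([ 0.00322477,  0.02839597, -0.02429818]), 'grip_force': 0.0, 'gripper_width': 0.0854407469452465}
```

View pics/top0.png

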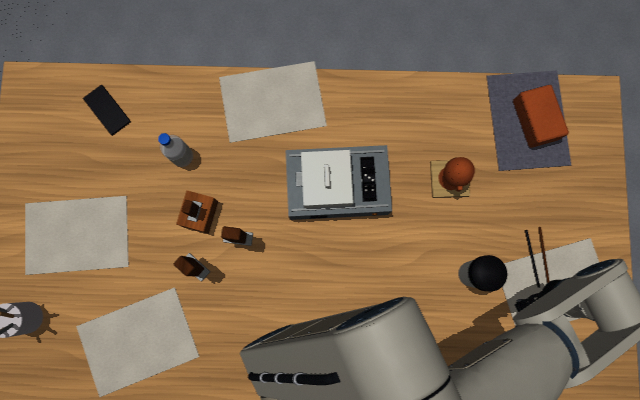

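View pics/side0.png

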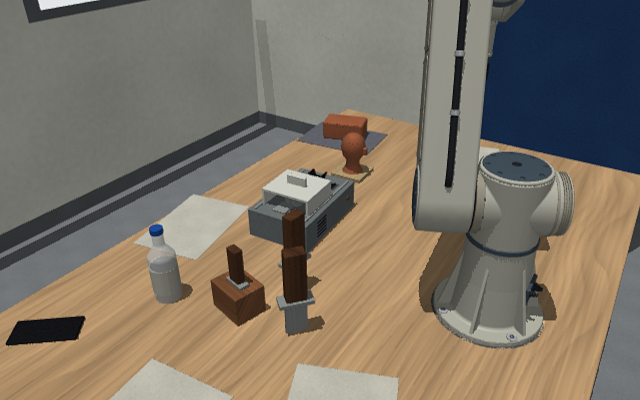

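The top view shows the timer at (340,182), with the hood at (327,178), the wheel at (368,178) and the tongue at (298,180). The bottle is at (175,150), the clay head at (455,175) and the shaker at (487,272).

Key candidates in the top view:
- (197,212): a key in the wooden block
- (237,236): a key standing without a wooden block
- (190,267): a key standing without a wooden block

In the side view they are at (237,270), (293,235) and (295,285). The one in the wooden block looks smallest. I'll check it in a close crop.

Run:
```python
import cv2,numpy as np
t=cv2.imread("pics/top0.png");s=cv2.imread("pics/side0.png")
a=cv2.resize(t[180:290,160:270],(400,400),interpolation=cv2.INTER_CUBIC)
b=cv2.resize(s[200:340,200:340],(400,400),interpolation=cv2.INTER_CUBIC)
c=cv2.resize(t[140:225,280:400],(800,567),interpolation=cv2.INTER_CUBIC)
cv2.imwrite("pics/c1.png",np.hstack([a,b]));cv2.imwrite("pics/c2.png",c)
```

```text
(no output)
```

View pics/c1.png

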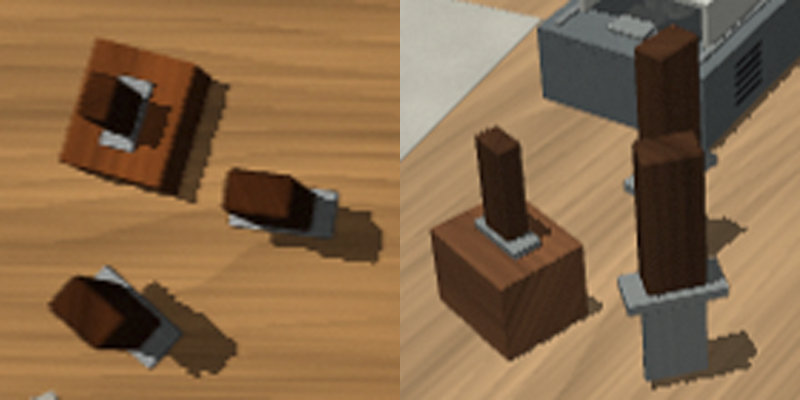

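View pics/c2.png

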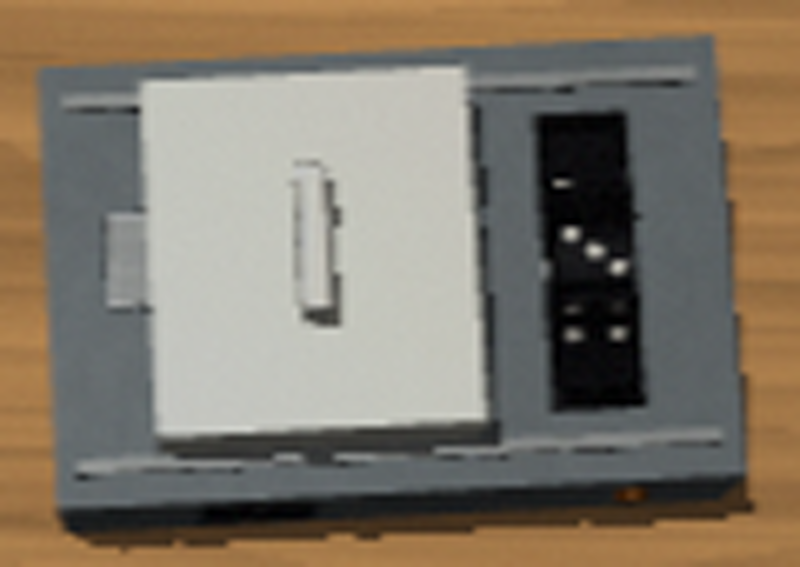

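The three-dot face is up, at crop (595,250), and the four-dot face is on the robot's side at about (595,330), so one click up is needed. The key in the wooden stand is the smallest of the three, so I choose that one. Next I'll cast rays.

```bash
cat > h.py <<'E'
import numpy as np,cv2
def load(n):
    d=np.load(f"{n}.npz");return d["K"],d["V"]
def ray(n,u,v):
    K,V=load(n);R=V[:3,:3];o=-R.T@V[:3,3];d=R.T@np.linalg.solve(K,[u,v,1.]);return o,d
def onz(n,u,v,z):
    o,d=ray(n,u,v);return o+d*(z-o[2])/d[2]
def proj(n,p):
    K,V=load(n);q=K@(V[:3,:3]@np.asarray(p)+V[:3,3]);return q[:2]/q[2]
E
python3 - <<'E'
from h import *
np.set_printoptions(precision=4,suppress=True)
def quad(name,pts,z,s,ox,oy):
    P=np.array([onz("top",ox+x/s-.5+.5/s,oy+y/s-.5+.5/s,z)[:2] for x,y in pts]);c=P.mean(0)
    print(name,c,"edges",np.linalg.norm(np.roll(P,-1,0)-P,axis=1),"ang",np.degrees([np.arctan2(*(np.roll(P,-1,0)-P)[i][::-1]) for i in range(4)]));return c
quad("deck",[(38,68),(713,37),(745,475),(58,508)],.085,6.667,280,140)
quad("hood",[(140,82),(467,67),(488,420),(157,437)],.136,6.667,280,140)
quad("rib",[(293,163),(322,163),(331,305),(303,307)],.164,6.667,280,140)
quad("slot",[(537,114),(626,111),(646,404),(554,410)],.085,6.667,280,140)
quad("tongue",[(107,213),(107,308)],.089,6.667,280,140)
# stand top via colour, side+top
t=cv2.imread("pics/top0.png");hsv=cv2.cvtColor(t,cv2.COLOR_BGR2HSV)
print("px stand top sample",hsv[198,192],hsv[215,210],"side",hsv[222,213],"table",hsv[190,170],hsv[240,210])
quad("standtop",[(97,38),(196,64),(163,190),(60,160)],.075,3.636,160,180)
quad("guardtop",[(118,75),(153,83),(131,152),(98,143)],.083,3.636,160,180)
quad("handletop",[(90,73),(117,80),(104,124),(79,114)],.173,3.636,160,180)
for n,p in(("bottle",(175,150)),("bottlecap",(163,138))):print(n,onz("top",*p,.2 if 'cap' in n else .1))
print("clayhead",onz("top",450,178,.0),"bigkey tops",onz("top",232,233,.25),onz("top",184,265,.25))
E
```

```text
deck [ 0.5806 -0.0811] edges [0.2885 0.189  0.2884 0.189 ] ang [ -86.0456 -175.861    93.9682    4.165 ]
hood [ 0.5783 -0.0477] edges [0.1346 0.147  0.1343 0.1475] ang [ -86.0534 -176.044    94.1765    4.0665]
rib [ 0.5792 -0.0466] edges [0.0116 0.058  0.0112 0.0588] ang [ -88.7575 -175.4782   95.3703    4.9275]
slot [ 0.5872 -0.1664] edges [0.038  0.1264 0.0389 0.1275] ang [ -86.7768 -175.9156   94.9765    3.6856]Traceback (most recent call last):
  File "<stdin>", line 10, in <module>
  File "<stdin>", line 5, in quad
IndexError: index 2 is out of bounds for axis 0 with size 2
```

Run:
```python
from h import *
np.set_printoptions(precision=4,suppress=True)
def quad(name,pts,z,s,ox,oy):
    P=np.array([onz("top",ox+x/s-.5+.5/s,oy+y/s-.5+.5/s,z)[:2] for x,y in pts]);c=P.mean(0)
    e=np.roll(P,-1,0)-P
    print(name,c,"edges",np.linalg.norm(e,axis=1),"ang",np.degrees(np.arctan2(e[:,1],e[:,0])));return c
c=quad("standtop",[(97,38),(196,64),(163,190),(60,160)],.075,3.636,160,180)
quad("guardtop",[(118,75),(153,83),(131,152),(98,143)],.083,3.636,160,180)
quad("handletop",[(90,73),(117,80),(104,124),(79,114)],.173,3.636,160,180)
for n,p in(("bottle",(175,150)),("bottlecap",(163,138))):print(n,onz("top",*p,.2 if 'cap' in n else .1))
print("bigkey tops",onz("top",232,233,.25),onz("top",184,265,.25))
# sanity side-view: handle top and stand corners predicted
for z in(.075,.173):print("side proj",proj("side",[*c,z]))
# contour of stand
t=cv2.imread("pics/top0.png");hsv=cv2.cvtColor(t,cv2.COLOR_BGR2HSV)
m=cv2.inRange(hsv,(3,120,70),(12,255,150));m[:,:170]=0;m[:,225:]=0;m[:185]=0;m[240:]=0
cs=max(cv2.findContours(m,0,2)[0],key=cv2.contourArea);r=cv2.minAreaRect(cs);b=cv2.boxPoints(r)
print(r);quad("rect",b,.075,1,0,0)
print(hsv[198,192],hsv[215,210],hsv[222,213],hsv[240,205])
```

```text
standtop [0.4866 0.3183] edges [0.08   0.1006 0.0831 0.0985] ang [-103.5978  168.1679   75.0064  -13.6   ]
guardtop [0.4852 0.3195] edges [0.0278 0.0555 0.0264 0.0544] ang [-101.7378  165.3019   75.9538  -13.2452]
handletop [0.4846 0.319 ] edges [0.0203 0.0331 0.0196 0.0306] ang [-103.3876  166.682    69.472   -11.7513]
bottle [0.6537 0.3779 0.1   ]
bottlecap [0.6605 0.3835 0.2   ]
bigkey tops [0.4109 0.1847 0.25  ] [0.3304 0.298  0.25  ]
side proj [237.9245 282.9488]
side proj [234.2363 248.3611]
((194.85324096679688, 210.65597534179688), (27.872745513916016, 36.0142707824707), 16.699243545532227)
rect [0.4868 0.319 ] edges [0.1012 0.0793 0.101  0.0785] ang [ -13.4294 -105.5768  166.1441   74.5531]
[ 12 195 107] [ 12 206  31] [ 17 150  80] [ 16 147 153]
```

```bash
cat >> h.py <<'E'
from workcell import bot,hand,kinematics,get_obs,vision,hand_in
from scipy.spatial.transform import Rotation as Ro
np.set_printoptions(precision=4,suppress=True)
O=np.array([.5806,-.0811]);YAW=np.radians(4.05)
def W(x,y,z):
    c,s=np.cos(YAW),np.sin(YAW);return [O[0]+c*x-s*y,O[1]+s*x+c*y,z]
def Q(psi): # tool down, tool x at heading psi
    c,s=np.cos(psi),np.sin(psi);return Ro.from_matrix([[c,s,0],[s,-c,0],[0,0,-1]]).as_quat()
def snap(n,f):
    c=vision.read_camera(n);cv2.imwrite(f"pics/{f}.png",c["frame"][:,:,::-1]);return c["frame"][:,:,::-1]
def F(): return get_obs()["wrist_force"]
E
python3 - <<'E'
from h import *
print("tips",bot.tcp_to_tips)
hand.move_gripper(0.0)
p=get_obs()["position"];bot.servo_line([p[0],p[1],.36],velocity=.3)
T=bot.tcp_to_tips
bot.reach(W(-.045,-.085,.30),Q(YAW))
bot.servo_line(W(-.045,-.085,.113+T),velocity=.15)
print(F(),get_obs()["time_s"])
for x in np.arange(-.035,.0011,.006):
    bot.servo_line(W(x,-.085,.113+T),velocity=.06);print(x,F())
bot.dwell(.3);print(F(),get_obs()["time_s"])
bot.servo_line(W(0,-.085,.22),velocity=.2)
bot.servo_line(W(0,.09,.22),velocity=.3)
im=snap("top","t1");cv2.imwrite("pics/c3.png",cv2.resize(im[140:225,280:400],(800,567),interpolation=cv2.INTER_CUBIC));print(get_obs()["time_s"])
E
```

```text
tips 0.017
[ 0.3068 -0.2887  0.2875] 4.4083
-0.035 [-0.1141 -0.0682 -0.1845]
-0.029000000000000005 [-4.2339 -0.0787  2.6932]
-0.023000000000000007 [-1.2361  0.4531  1.3506]
-0.017000000000000008 [-0.6604 -0.0768  0.3954]
-0.01100000000000001 [-0.7953 -0.3651  0.2962]
-0.005000000000000011 [ 1.904  -0.5806  0.0276]
0.000999999999999987 [ 0.3728 -0.1408 -0.2744]
[-0.2184  0.1177  0.5425] 6.525
7.9083
```

View pics/c3.png

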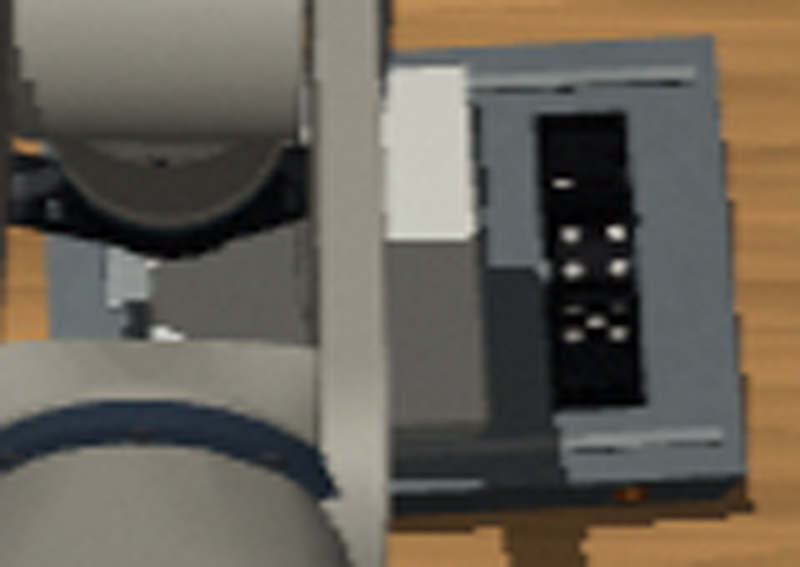

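The four-dot face is now up, with dots at crop (570–617, 233–268), and the five-dot face is below it. Next is the hood.

Run:
```python
from h import *
z=.146+.017
bot.servo_line(W(0,.085,z),velocity=.2)
print(F())
y=.06;bot.servo_line(W(0,y,z),velocity=.15)
while y>-.07:
    y-=.006 if y>-.02 else .002
    bot.servo_line(W(0,y,z),velocity=.08)
    f=F()
    if y<-.015 or y>.04: print(round(y,4),f)
    if f[1]>9: break
print(get_obs()["time_s"])
bot.servo_line(W(0,y+.02,z),velocity=.15)
bot.servo_line(W(0,y+.02,.30),velocity=.3)
bot.reach([.47,.30,.36],Q(np.radians(166.3)))
hand.move_gripper(.085)
im=snap("top","t2");cv2.imwrite("pics/c4.png",cv2.resize(im[140:225,280:400],(800,567),interpolation=cv2.INTER_CUBIC));print(get_obs()["time_s"],get_obs()["joint_pos"])
```

```text
[0.2503 0.2845 0.8877]
0.054 [ 0.1261  0.8398 -0.0083]
0.048 [-0.2987 -0.0677  0.0569]
0.042 [0.2739 0.5305 0.2087]
-0.018 [ 0.5117 -0.129  -0.3737]
-0.024 [ 0.6024  0.0699 -0.7434]
-0.026 [-0.7335  0.1638  0.6642]
-0.028 [-0.0537  0.4966 -0.0169]
-0.03 [0.0325 0.2725 1.631 ]
-0.032 [-1.0175  1.203   0.2207]
-0.034 [0.1133 5.8001 1.3509]
-0.036 [-0.0251 16.2782  2.4509]
13.6583
17.2 [ 0.5655  0.1582  1.6418 -0.      1.3415 -0.7663]
```

View pics/c4.png

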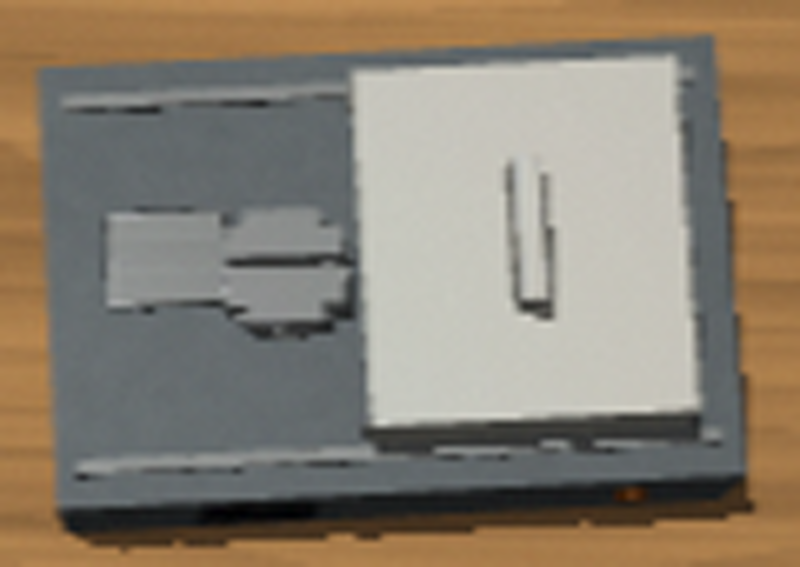

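The hood is home and the lock is bare. The head centre is at crop (288,266), and the slot runs nearly horizontally from (228,262) to (350,262) with the tongue to the left. I'll measure the slot angle and refine the key pose.

Run:
```python
from h import *
im=cv2.imread("pics/t2.png");g=cv2.cvtColor(im,cv2.COLOR_BGR2GRAY).astype(float)
S=6.667
f=lambda x,y,z:onz("top",280+x/S-.42,140+y/S-.42,z)
print("lock pred px",proj("top",W(0,.045,.105)))
# slot: dark centroid per column
pts=[]
for u in range(316,331):
    col=g[175:185,u];w=np.clip(np.median(g[172:188,u])-15-col,0,None)
    if w.sum()>0: pts.append((u,175+(w*np.arange(10)).sum()/w.sum()))
pts=np.array(pts);k=np.polyfit(pts[:,0],pts[:,1],1);print(pts.T,k)
a,b=onz("top",314.5,np.polyval(k,314.5),.105),onz("top",331.5,np.polyval(k,331.5),.105)
print("slot",a,b,(a+b)/2,np.degrees(np.arctan2(*(a-b)[[1,0]])),"lock",W(0,.045,0))
for q in([(107,213),(222,212)],[(107,308),(225,305)]):
    A,B=[f(*p,.089) for p in q];print("tongue edge",A,B,np.degrees(np.arctan2(*(A-B)[[1,0]])))
print(g[172:188,314:333].astype(int))
```

```text
lock pred px [322.0964 179.4879]
[[316.     317.     318.     319.     320.     321.     322.     323.
  324.     325.     326.     327.     328.     329.     330.    ]
 [178.8804 178.7336 178.678  178.6625 178.6695 178.6765 178.681  178.6623
  178.6609 178.6607 178.5703 178.5448 178.3167 178.1438 178.4216]] [ -0.0335 189.4152]
slot [ 0.5787 -0.0151  0.105 ] [ 0.5813 -0.0623  0.105 ] [ 0.58   -0.0387  0.105 ] 93.18064322208268 lock [np.float64(0.5774217856330975), np.float64(-0.03621237416126785), 0]
tongue edge [0.6017 0.0385 0.089 ] [ 0.6032 -0.0101  0.089 ] 91.7437959109557
tongue edge [0.561  0.0374 0.089 ] [ 0.5633 -0.0122  0.089 ] 92.70242901280902
[[ 87 103 123 138 142 140 140 141 141 140 139 139 139 134 113 102 102 101
  101]
 [ 86 105 132 144 143 141 141 142 139 141 140 141 140 128  87  97 112 104
  100]
 [126 138 143 142 143 141 141 141 141 141 141 141 142 141 141 140 139 115
  101]
 [133 142 142 142 141 142 141 142 141 141 140 141 141 140 140 139 141 115
  101]
 [141 144 143 141 142 141 142 141 141 140 140 141 142 140 140 140 137  95
   90]
 [142 143 142 142 142 142 142 14
[... 159 characters left out ...]
  46  47  50  50  52  52  52  94 112  78  56
   50]
 [147 140 140 139 138 138 137 138 136 136 135 136 137 136 137 136 135 137
  115]
 [139 141 140 141 140 141 141 140 140 140 141 140 140 140 140 141 141 142
   87]
 [139 144 142 142 141 143 142 143 142 141 141 142 143 139 141 140 141 114
   66]
 [155 143 143 143 143 143 143 143 140 142 142 142 139 141 140 142 140 112
   64]
 [144 143 142 143 144 143 142 142 143 140 141 142 142 141 142 140 141 111
   63]
 [128 144 143 144 142 144 142 141 142 141 141 141 141 141 108  87  88  73
   51]
 [ 54  43  61 122 142 142 141 142 141 142 142 141 140 141 102  58  45  42
   43]
 [ 67 110 138 141 143 143 142 142 142 141 142 142 141 139 113  80  52  43
   42]]
```

Run:
```python
from h import *
q=Q(np.radians(166.3))
bot.reach([.486,.319,.27],q)
bot.servo_line([.486,.319,.135],velocity=.15)
print(F())
hand.move_gripper(0.0,60);o=get_obs();print(o["gripper_width"],o["grip_force"],o["wrist_force"],o["position"])
bot.servo_line([.486,.319,.235],velocity=.12);print(F())
q2=Q(np.radians(92.7))
L=W(0.0005,.045,0)
try: bot.servo_line([L[0],L[1]+.02,.27],ori=q2,velocity=.2)
except bot.IKError as e: print(e);bot.reach([L[0],L[1]+.02,.27],q2)
bot.servo_line([L[0],L[1],.25],velocity=.15)
bot.dwell(.2)
o=get_obs();print(o["gripper_width"],o["position"],o["time_s"],o["joint_pos"])
a=snap("side","s3");b=snap("top","t3")
cv2.imwrite("pics/c5.png",np.hstack([cv2.resize(a[130:250,235:355],(400,400),interpolation=cv2.INTER_CUBIC),cv2.resize(b[130:230,270:370],(400,400),interpolation=cv2.INTER_CUBIC)]))
print("side: key tip",proj("side",[L[0],L[1],.25-.135+.075-.06]),"slot",proj("side",[L[0],L[1],.105]))
```

```text
[ 0.0275 -0.1772  0.6404]
0.021141688690078663 60.78031897544861 [-0.158  -0.0597  1.8904] [0.4861 0.3191 0.1352]
[ 0.2206  0.4556 -1.3054]
0.02105897952314691 [ 0.5782 -0.0358  0.2506] 22.725 [-0.0645  0.2799  1.7315  0.0002  1.1294 -0.112 ]
side: key tip [295.166  188.2982] slot [295.4024 195.9603]
```

View pics/c5.png

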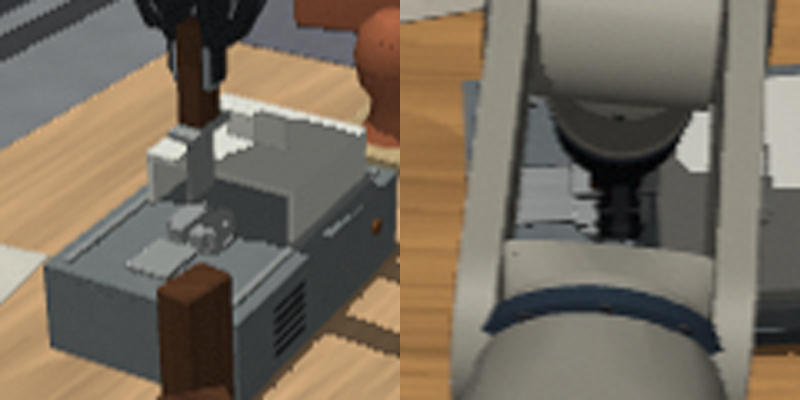

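The key hangs upright above the lock: the blade tip is at about side pixel (293,190), and the slot is below it at (295,196). I'll lower it with force checks.

Run:
```python
from h import *
L=W(0.0005,.045,0)
f0=F();z=.229;bot.servo_line([L[0],L[1],z],velocity=.1)
while z>.2132:
    z-=.002;bot.servo_line([L[0],L[1],z],velocity=.05);f=F()-f0;print(round(z,4),f,get_obs()["ft_torque"])
    if f[2]>8: print("contact");break
snap("side","s4");o=get_obs();print(o["position"],o["time_s"])
```

```text
0.227 [ 0.3239  0.3071 -1.1808] [-0.0027 -0.0455  0.0094]
0.225 [ 0.0606  0.4278 -0.213 ] [-0.0474  0.0186 -0.0225]
0.223 [0.0315 0.1422 0.5195] [ 0.0556 -0.049  -0.0315]
0.221 [-0.2551  1.694   0.3027] [-0.0073  0.0238 -0.0766]
0.219 [ 0.3819  0.4683 -0.1824] [-0.0023 -0.0441  0.0239]
0.217 [ 0.4763  0.3799 -0.3083] [-0.069  -0.0201  0.0349]
0.215 [-0.1977  0.2978 -0.0189] [-0.0144 -0.0348 -0.0292]
0.213 [ 0.0561  0.4692 -0.721 ] [ 0.0162  0.0353 -0.0493]
[ 0.5779 -0.0362  0.2129] 25.2333
```

Run:
```python
from h import *
L=W(0.0005,.045,0)
hand.move_gripper(0.0,100)
t0=get_obs()["ft_torque"][2]
a=92.7
while a>-12:
    a-=8 if a>16 else 2
    bot.servo_line([L[0],L[1],.213],ori=Q(np.radians(a)),velocity=.1)
    o=get_obs();t=o["ft_torque"][2]-t0;print(round(a,1),round(t,3),o["wrist_force"],round(o["time_s"],2))
    if abs(t)>.6 and a<10: break
bot.dwell(.3);o=get_obs();print(o["ft_torque"],o["position"],o["gripper_width"],o["time_s"])
a=snap("side","s5");b=snap("top","t5")
cv2.imwrite("pics/c6.png",np.hstack([cv2.resize(a[130:250,235:355],(400,400),interpolation=cv2.INTER_CUBIC),cv2.resize(b[130:230,270:370],(400,400),interpolation=cv2.INTER_CUBIC)]))
```

```text
84.7 -0.027 [ 3.1389 -1.0505 -2.5914] 25.74
76.7 -0.057 [ 3.918   0.429  -2.4564] 26.03
68.7 0.087 [ 3.883   1.2199 -2.4847] 26.32
60.7 0.067 [ 4.4701  0.3618 -1.9987] 26.62
52.7 0.067 [ 4.6055  0.16   -0.0112] 26.91
44.7 0.039 [ 3.5066  0.2535 -0.8867] 27.2
36.7 0.037 [ 2.6981 -1.4698 -0.2463] 27.49
28.7 0.034 [ 1.6985 -1.316  -0.8692] 27.78
20.7 0.01 [-0.2447 -0.1869 -0.7157] 28.07
12.7 -0.015 [-0.5319  1.4096 -2.404 ] 28.37
10.7 0.049 [-0.9693  1.8905 -2.7201] 28.62
8.7 0.056 [-1.2329  1.8197 -2.059 ] 28.87
6.7 0.06 [-1.7865  3.2876 -3.1533] 29.12
4.7 0.079 [-2.497   3.2889 -3.5444] 29.37
2.7 0.035 [-2.4484  4.1095 -3.7846] 29.62
0.7 0.088 [-1.797   4.6091 -4.1479] 29.87
-1.3 0.023 [-1.3024  5.1019 -4.0707] 30.12
-3.3 0.137 [-3.0192  4.6348 -3.9192] 30.37
-5.3 0.923 [-1.3494  6.0018 -4.323 ] 30.62
[1.4801 0.5566 0.966 ] [ 0.5777 -0.0358  0.2128] 0.02101213283345252 30.9167
```

View pics/c6.png

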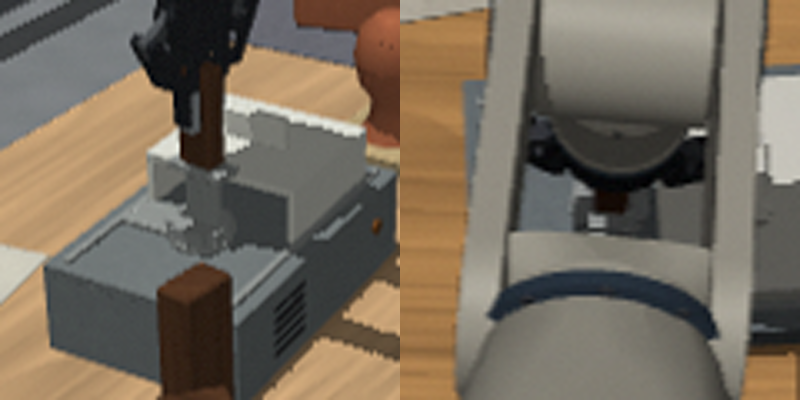

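The lock torque rose sharply at the end stop, and the tongue now points to +x. Next I'll relax, lift out and return the key to the stand.

Run:
```python
from h import *
L=W(0.0005,.045,0)
bot.servo_line([L[0],L[1],.213],ori=Q(np.radians(-1)),velocity=.1)
print(get_obs()["ft_torque"],F())
bot.servo_line([L[0],L[1],.26],velocity=.1)
print(get_obs()["ft_torque"],F())
q=Q(np.radians(166.3))
try: bot.servo_line([.486,.319,.235],ori=q,velocity=.15)
except bot.IKError as e: print(e);bot.reach([.486,.319,.235],q)
bot.servo_line([.486,.319,.212],velocity=.1);bot.dwell(.3)
o=get_obs();print(o["gripper_width"],o["time_s"],o["joint_pos"],o["position"])
a=snap("side","s6");b=snap("top","t6")
cv2.imwrite("pics/c7.png",np.hstack([cv2.resize(a[210:330,180:300],(400,400),interpolation=cv2.INTER_CUBIC),cv2.resize(b[140:220,280:400],(400,267),interpolation=cv2.INTER_CUBIC)[:,:].copy() if 0 else cv2.resize(b[125:245,280:400],(400,400),interpolation=cv2.INTER_CUBIC)]))
print("side tip pred",proj("side",[.486,.319,.092]),"guard",proj("side",[.486,.319,.152]))
```

```text
[1.2545 0.4373 0.0978] [-1.2813  4.7982 -3.7003]
[0.0126 0.022  0.0253] [ 0.3694  0.2706 -1.2583]
0.021115203588012933 35.6333 [ 0.5783  0.3227  1.7637  0.      1.0545 -0.7534] [0.4862 0.3192 0.2125]
side tip pred [237.2988 277.4276] guard [235.0434 256.2862]
```

View pics/c7.png

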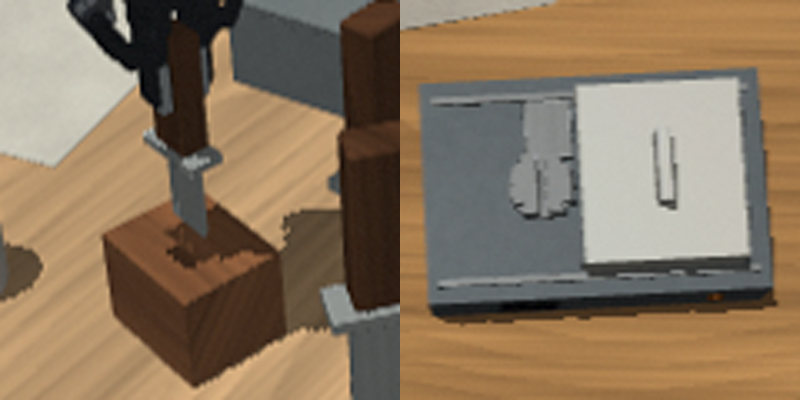

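The lock's tongue points to +x at crop right (548,125), and the hood is home. The key tip is at side pixel (237,279) against a predicted (237,277), so it is aligned over the stand slot. I'll lower it with force checks.

Run:
```python
from h import *
f0=F();z=.202;bot.servo_line([.486,.319,z],velocity=.1);ok=True
while z>.1375:
    z-=.004 if z>.142 else .0015;bot.servo_line([.486,.319,z],velocity=.06);f=F()-f0
    if np.linalg.norm(f)>2: print(round(z,4),f)
    if f[2]>8 or np.linalg.norm(f[:2])>12: print("contact");ok=False;break
o=get_obs();print(ok,z,o["position"],F()-f0,o["time_s"])
if ok or z<.1395:
    while z>.1335 and (F()-f0)[2]<4:
        z-=.0007;bot.servo_line([.486,.319,z],velocity=.03)
    print("seat z",z,F()-f0)
    hand.move_gripper(.05);bot.dwell(.2)
    hand.move_gripper(.085)
    bot.servo_line([.486,.319,.30],velocity=.15);bot.reach([.40,.33,.40],Q(np.radians(166.3)))
    a=snap("side","s7");b=snap("top","t7")
    cv2.imwrite("pics/c8.png",np.hstack([cv2.resize(a[210:330,180:300],(400,400),interpolation=cv2.INTER_CUBIC),cv2.resize(b[125:245,160:280],(400,400),interpolation=cv2.INTER_CUBIC)]))
    print(get_obs()["time_s"])
```

```text
True 0.13749999999999996 [0.486  0.3189 0.1374] [-0.2715 -1.0149  0.7575] 40.4833
seat z 0.13469999999999993 [-2.7402 -0.3226  6.9842]
44.4583
```

```bash
ls pics
```

```text
c1.png
c2.png
c3.png
c4.png
c5.png
c6.png
c7.png
c8.png
s3.png
s4.png
s5.png
s6.png
s7.png
side0.png
t1.png
t2.png
t3.png
t5.png
t6.png
t7.png
top0.png
```

View pics/c8.png

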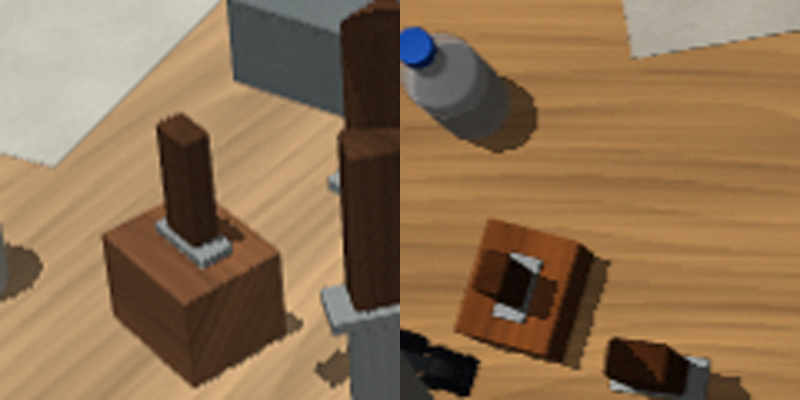

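The key stands upright in the stand with its guard flat on the top, at side crop (193,240). The robot is clear.

```bash
python3 -c "
from h import *
print(hand_in())"
```

```text
the job is handed in; nothing more can be done
None
```

I handed the job in at about 44 s of the 72 s limit: four dots up, hood home, lock seated and key back in its stand, all confirmed by the cameras or by contact force; no verdict was shown.

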